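# Sort two test plates by thickness into a gauge rack

### The job

Two loose aluminium plates of different thickness stand on the bench beside a green gauge rack with three slots that get narrower along the row. Put each plate upright into the narrowest slot that takes it and press it gently, against the slot's spring, until it sits fully home on the slot floor; then let go. Do not hammer or force anything against the rack, and leave the other things on the bench as they are.

Things in the scene. Friction and masses are not known exactly. Their poses are not given: they have to be found in the camera images.
- rack: gauge rack, fixed: a green base bar, 60 mm (x) by 228 mm (y) by 12 mm, on packing that lifts its underside 0 to 15 mm; on it a row along y of three green slotted blocks, 48 by 66 by 30 mm high, 70 mm apart, narrowest slot at +y. Origin: centre of the bar's underside; z up. Each block is clamped up to 3.5 mm off to either side in x, NOT shown by any pose: look or feel. Over 40 N of push is too much.
- slot_1 (a point): nominal centre of the floor of the narrowest slot, on the bar's top; the real slot is up to 3.5 mm off in x. Throat 11 mm wide (x), 52 mm long (y), 30 mm deep; 2 mm bevel round the mouth. At the +y end. On its +x wall a sprung shoe stands out 2.5 mm: a ramp from 6 mm, full from 17 mm below the top. It holds a plate against its own weight; about 7 to 15 N pushes it down to the hard floor.
- slot_2 (a point): nominal centre of the floor of the middle slot, on the bar's top; the real slot is up to 3.5 mm off in x. Throat 16 mm wide (x), 52 mm long (y), 30 mm deep; 2 mm bevel round the mouth. In the middle. On its +x wall a sprung shoe stands out 2.5 mm: a ramp from 6 mm, full from 17 mm below the top. It holds a plate against its own weight; about 7 to 15 N pushes it down to the hard floor.
- slot_3 (a point): nominal centre of the floor of the widest slot, on the bar's top; the real slot is up to 3.5 mm off in x. Throat 21 mm wide (x), 52 mm long (y), 30 mm deep; 2 mm bevel round the mouth. At the -y end; too wide for both plates. On its +x wall a sprung shoe stands out 2.5 mm: a ramp from 6 mm, full from 17 mm below the top. It holds a plate against its own weight; about 7 to 15 N pushes it down to the hard floor.
- plate_a: one of two loose plain aluminium plates standing on edge: 48 mm wide, 70 mm tall. One is 10 mm thick, the other 15 mm; names and places do not tell which: feel it between the fingers or look. Origin: centre of the underside; x across the thickness, y along the width, z up. Either face may lead. About 0.1 kg.
- plate_b: one of two loose plain aluminium plates standing on edge: 48 mm wide, 70 mm tall. One is 10 mm thick, the other 15 mm; names and places do not tell which: feel it between the fingers or look. Origin: centre of the underside; x across the thickness, y along the width, z up. Either face may lead. About 0.1 kg.
- caliper: long flat steel measuring slide with two jaws, 230 mm long, 14 mm high; a bystander, to be left alone. Origin: the underside at its middle or near it.
- wrench: open-ended wrench, 150 mm long, lying flat between the standing plates, under 20 mm high; a bystander, to be left alone. Origin: the underside at its middle or near it.
- screwdriver: screwdriver, 190 mm long, lying; a bystander, to be left alone. Origin: the underside at its middle or near it.
- hammer: hammer, 260 mm long, lying; a bystander, to be left alone. Origin: the underside at its middle or near it.
- oil_bottle: white round bottle, 50 mm across, 130 mm tall, standing; a bystander, to be left alone. Origin: the underside at its middle or near it.
- bush: steel tube ring, 32 mm across, 20 mm high; a bystander, to be left alone. Origin: the underside at its middle or near it.
- spacer: brass ring, 38 mm across, 12 mm high; a bystander, to be left alone. Origin: the underside at its middle or near it.
- bolt: hexagon-headed bolt, 57 mm long, lying, 18 mm high; a bystander, to be left alone. Origin: the underside at its middle or near it.
Not all that is in view belongs to the job. What is shaped like the plate_b but pink or purple is not meant.

How it is judged:
By the outcome, as a careful person would: the job done as asked, in the order asked, and still so for the second after the job is handed in, with the robot touching nothing.
It also fails if it takes over 72 s, if anything falls off the work surface, if the arm or the gripper's body presses on something with over 40 N, if the wrist force passes 120 N, or if a joint passes its speed limit or range.

### The arm

A 6-joint arm with a two-finger parallel gripper is mounted at the origin on the work surface. World frame = base frame: x ahead of the robot, y to its left, z up, the work surface at z = 0. Lengths are in m, angles in rad, forces in N, time in s.
With the tool pointing down it reaches from about 0.3 to 0.775 m from the base axis. Payload 14.6 kg.
Tool frame: the origin (TCP) lies midway between the tips of the shut fingers; the grasp point (between the pads) lies 19 mm behind it (ctrl.tcp_to_grasp is the z of the grasp point in the tool frame, in m); z points along the fingers, y is the line along which they close (so a half turn about z gives the same grasp; the last joint's range is limited). The gripper opens to 94 mm and grips with 3 to 60 N. Pads are 16 mm wide; open, the fingers measure 119 mm over their backs; the gripper's body (75 mm by 177 mm) begins 78 mm behind the grasp point.
Start: joints at [-1.317, 0.3, 1.521, -0, 1.321, -0.067], TCP at [0.173, -0.522, 0.205] pointing down, gripper open.
Joint ranges: [-3.03, 3.03], [-0.79, 2.21], [0.23, 2.52], [-1.04, 4.18], [0, 3.07], [-2.55, 2.55]. Speed limits (rad/s): [2.22, 2.22, 2.57, 3.14, 3.14, 3.14].

### API

Orientations are given as [roll, pitch, yaw] about the fixed x, y, z axes, in that order (R = Rz(yaw) Ry(pitch) Rx(roll)).
In Python, from station import monitor, camera, ctrl gives the robot as it stands.
- The arm moves only by the tool apply_moves, never from a script. Its argument "plan" is one flat list of numbers, 4 for each row, row after row: the shift along the tool's x, y, z in mm, then the turn about the tool's z in rad. In form: [dx, dy, dz, spin, dx, dy, dz, spin, ...]. A call has 1 to 20 rows; each row shifts and turns the commanded pose from where the row before left it, along the tool's axes as they then stand; what a row does not reach is not made up. A row lasts 1/10 s, in which the tool goes at most 50 mm and 8.59 degrees, less where a joint would pass 70% of its speed; a pose out of reach is approached as far as the arm can. A call is refused whole if a number of a shift passes 50 or a number of a turn 0.15, either way. A call with a gripper value outside its range is refused whole. "hand" is the gripper command: -1 is shut, 1 is fully open, values between are in proportion, set as the call begins (left out, the last holds). The fingers move at their own pace and stop on an object; "squeeze" is the grip in N (left out, the last holds). Time passes only in rows, so rows that do not move let the fingers close. It gives the time, the measured TCP pose, the force, the opening and the grip force at its end, in the units of the state.
- monitor.get_obs(): the state, without advancing time (a new reading comes with each control period).
- camera(name): name is "scene" or "top"; returns a dict with "image" (420x560x3 uint8, red, green, blue), "range_z" (420x560 float32, m along the optical axis (not along the pixel's ray), 0 where there is no reading), "mtx" (3x3 intrinsics, pixels), "rvec" (rotation vector, rad) and "tvec" (3), from world to camera coordinates, as OpenCV has them. Camera axes: x right, y down, z forward; pixel columns grow to the right and rows downward; lengths in m; the calibration is good to about 2 mm. A picture is of the moment at which its call begins.
- ctrl.hand_in(): hands the job in; it is judged then, once.
The state is a dict: "time_s": time; "qpos": joint angles; "joint_vel": joint speeds; "tau": joint torques, N m; "ee_pos": TCP position; "eef_rot": TCP orientation; "force": force on the tool from outside, world axes, zero at the start; "moment": the same for the moment, N m; "grip_width": finger opening in m; "grip_force": force on a finger pad.
Only numpy, scipy, OpenCV 4.12 (cv2) and the standard library are available. Lean on these libraries where they do the work, as an engineer would, in place of code of your own. Each camera call takes 0.05 s, during which the arm holds its last target. There are 200 camera calls.

## Working session

There is one attempt and no reset: what is moved stays moved. The work goes in short steps, Python scripts to look and compute and a tool call to move; the robot and the scene stay as the last step left them, time stands still between calls to the robot, and variables do not carry over. Pictures are saved under pics/ and viewed, at most 10 in all, crops included, and the job is handed in when it is done.

Besides the shell and the picture viewer there is one more tool, called after "Emit:" by a JSON object that holds its "api" and its "payload". apply_moves: Moves the arm, as the interface text tells. Its arguments: {"type":"object","properties":{"plan":{"type":"array","items":{"type":"number"}},"hand":{"type":"number"},"squeeze":{"type":"number"}},"required":["plan"]}

```bash
mkdir -p pics; ls; python3 - <<'E'
from station import monitor,camera,ctrl
import cv2,numpy as np
o=monitor.get_obs();print({k:o[k] for k in('time_s','ee_pos','eef_rot','force','grip_width')})
print(ctrl.tcp_to_grasp)
for n in("scene","top"):
    c=camera(n);cv2.imwrite(f'pics/{n}0.png',c['image'][:,:,::-1]);np.savez(f'{n}0.npz',**c)
    R=cv2.Rodrigues(c['rvec'])[0];print(n,c['mtx'].tolist(),(-R.T@np.ravel(c['tvec'])).round(3),R.round(2).tolist())
E
```

```text
pics
{'time_s': 0.0, 'ee_pos': array([ 0.17336099, -0.52167545,  0.20489942]), 'eef_rot': array([-3.14043286e+00, -9.67040299e-05,  3.20781699e-01]), 'force': array([-0.32505448,  0.44356482,  0.79377311]), 'grip_width': 0.09399908631295967}
-0.0188
scene [[380.027924254114, 0.0, 276.58304780653225], [0.0, 380.027924254114, 208.24727626180294], [0.0, 0.0, 1.0]] [ 1.143 -0.081  0.901] [[0.17, 0.98, 0.0], [0.82, -0.14, -0.56], [-0.55, 0.1, -0.83]]
top [[437.25973871897355, 0.0, 277.45500997999363], [0.0, 437.25973871897355, 207.75480692555846], [0.0, 0.0, 1.0]] [0.395 0.011 1.113] [[0.03, -1.0, 0.0], [-0.99, -0.03, -0.15], [0.15, 0.0, -0.99]]
```

View pics/top0.png

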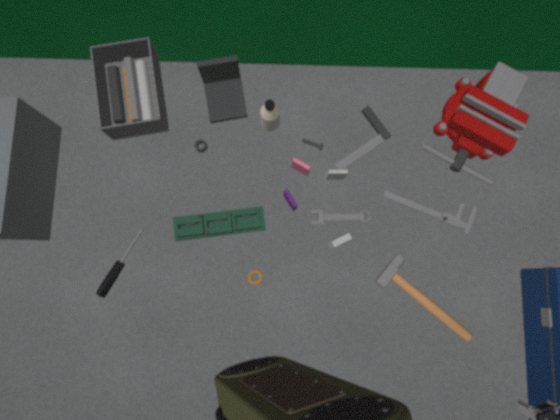

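View pics/scene0.png

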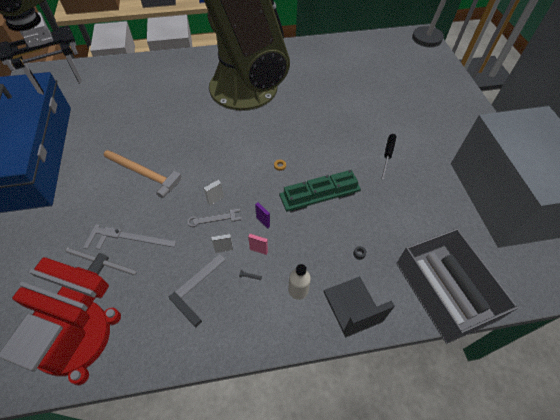

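Top view: candidates are the grey-white plates at (338,174) and (342,240). The pink (301,165) and purple (290,199) ones are decoys. The rack is at (219,223), the wrench at (340,216) between the plates. I'll measure them and check in one crop.

```bash
cat > h.py <<'E'
import numpy as np,cv2
def load(n): return dict(np.load(n))
def cloud(c):
    R=cv2.Rodrigues(c['rvec'])[0];t=np.ravel(c['tvec']);K=c['mtx'];z=c['range_z']
    v,u=np.indices(z.shape);p=np.stack([(u-K[0,2])/K[0,0]*z,(v-K[1,2])/K[1,1]*z,z],-1)
    return (p-t)@R
def ray(c,uv,h):
    R=cv2.Rodrigues(c['rvec'])[0];t=np.ravel(c['tvec']);K=c['mtx']
    uv=np.asarray(uv,float).reshape(-1,2);d=np.c_[(uv-K[:2,2])/K[0,0],np.ones(len(uv))]@R;o=-R.T@t
    return o+d*((h-o[2])/d[:,2])[:,None]
def rect(p):
    (cx,cy),(w,h),a=cv2.minAreaRect((p*1000).astype(np.float32));
    if w<h:w,h,a=h,w,a+90
    return np.round([cx,cy,w,h,a],1)
E
python3 - <<'E'
from h import *
boxes={'top':{'p1':(322,160,356,188),'p2':(325,228,358,252)},'scene':{'p2':(200,175,225,206),'p1':(206,228,236,255)}}
for n in('top','scene'):
    c=load(n+'0.npz');P=cloud(c);im=c['image'].astype(int)
    for k,(a,b,d,e) in boxes[n].items():
        q=P[b:e,a:d].reshape(-1,3);s=q[:,2]>.062
        print(n,k,'top face by range',s.sum(),q[s].mean(0).round(4),rect(q[s][:,:2]))
        col=im[b:e,a:d].reshape(-1,3)
        v,u=np.mgrid[b:e,a:d];m=s&(q[:,2]<.08)
        print('  zmed',np.median(q[m][:,2]).round(4),'ray rect',rect(ray(c,np.c_[u.ravel(),v.ravel()][m],.07)[:,:2]))
    g=(im[...,1]>im[...,0]+15)&(im[...,1]>im[...,2]+5)
    g[:100]=0
    L,lab,st,ce=cv2.connectedComponentsWithStats(g.astype(np.uint8))
    for i in range(1,L):
        if st[i,4]>300:
            q=P[lab==i];print(n,'green',st[i],q.mean(0).round(3),'z pct',np.percentile(q[:,2],[5,50,95]).round(4))
            if 600<st[i,4]<6000: print(rect(q[q[:,2]>.035][:,:2]),rect(q[:,:2]))
c=load('top0.npz')['image'][:,:,::-1];s=load('scene0.npz')['image'][:,:,::-1]
A=cv2.resize(c[150:260,165:365],(800,440),interpolation=cv2.INTER_CUBIC);cv2.imwrite('pics/c1.png',A)
B=cv2.resize(s[160:270,180:380],(800,440),interpolation=cv2.INTER_CUBIC);cv2.imwrite('pics/c2.png',B)
E
```

```text
top p1 top face by range 91 [ 0.6467 -0.1274  0.0928] [536.1 -55.8 308.7  42.5 146.8]
  zmed 0.0698 ray rect [ 653.  -131.5   46.6   10.    91.5]
top p2 top face by range 134 [ 0.4844 -0.1385  0.0855] [449.6 -73.9 200.6  15.2 118.3]
  zmed 0.0701 ray rect [ 485.5 -140.7   48.6   14.8  117.8]
top green [ 173  206   93   35 2048] [0.52  0.155 0.048] z pct [0.0231 0.0529 0.0583]
[508.8 119.3 281.4 139.   70. ] [464.3 146.7 245.7 180.1  99.3]
scene p2 top face by range 111 [ 0.4935 -0.1424  0.077 ] [ 807.4 -124.2  674.9   46.8    3.3]
  zmed 0.0702 ray rect [ 488.4 -142.3   49.6   21.9  117.1]
scene p1 top face by range 102 [ 0.6683 -0.1327  0.0936] [892.2 -96.5 500.   47.4   8.9]
  zmed 0.07 ray rect [ 655.4 -134.3   47.8   16.2   91.2]
scene green [ 280  170   80   41 1677] [0.534 0.151 0.048] z pct [0.0234 0.0494 0.058 ]
[775.6  15.8 735.4 190.8 150.7] [751.7  23.6 782.  211.3 149.9]
scene green [464 321  77  39 727] [ 0.915  0.766 -0.495] z pct [-0.7056 -0.4912 -0.2856]
[0. 0. 0. 0. 0.] [916.2 769.8  64.4  35.7  39.5]
```

View pics/c1.png

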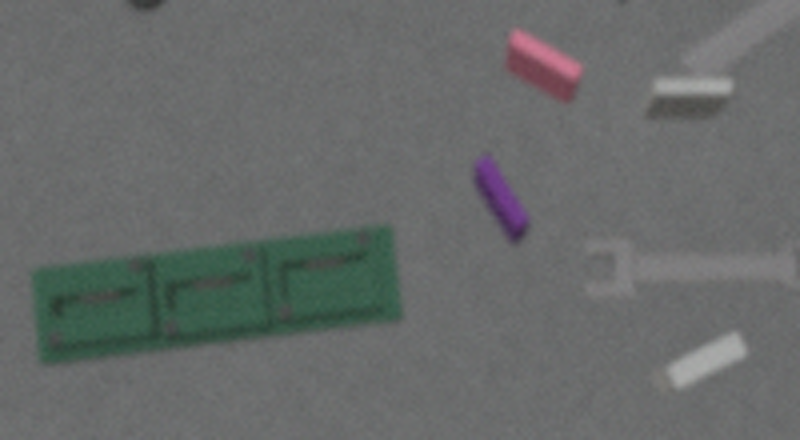

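View pics/c2.png

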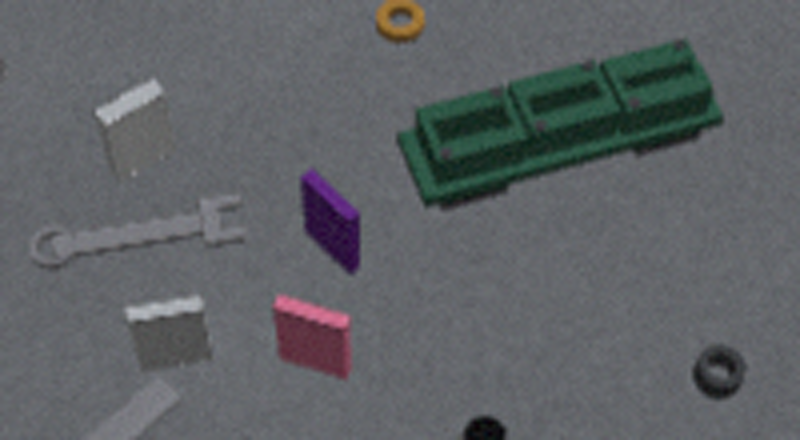

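Crops: p1 is the thin plate at crop1 (692,95) and p2 the thick one at (707,360), both white and plain. The rack's narrow slot is the left one at (95,297), which is the +y end. Range gives p1 about 10 mm and p2 about 15 mm thick. Next I'll measure the rack in an averaged picture.

```bash
cat > m.py <<'E'
from h import *
from station import camera
import sys
def avg(n,k):
    L=[camera(n) for _ in range(k)];c=dict(L[0]);c['image']=np.mean([l['image'] for l in L],0);z=np.array([l['range_z'] for l in L]);c['range_z']=np.nanmedian(np.where(z>0,z,np.nan),0);np.savez(n+'a.npz',**c);return c
E
python3 - <<'E' 2>/dev/null
from m import *
fr=None;tiles=[]
for n in('top','scene'):
    c=avg(n,8);P=cloud(c);im=c['image']
    g=((im[...,1]>im[...,0]+15)&(im[...,1]>im[...,2]+5)).astype(np.uint8);g[:100]=0;g[300:]=0
    g=cv2.morphologyEx(g,cv2.MORPH_CLOSE,np.ones((5,5)))
    L,lab,st,ce=cv2.connectedComponentsWithStats(g);i=1+np.argmax(st[1:,4])
    q=P[lab==i];z=q[:,2];print(n,np.histogram(z,np.arange(0.01,.07,.004)))
    ht=np.median(z[z>.05]);print('top z',ht)
    v,u=np.nonzero(lab==i);sel=z>ht-.006
    r=ray(c,np.c_[u,v][sel],ht)[:,:2];print('blocks rect',rect(r))
    if n=='top': print('whole rect at bar top',rect(ray(c,np.c_[u,v],ht-.03)[:,:2]))
    if fr is None: cx,cy,_,_,a=rect(r);a=np.deg2rad(a); fr=1
    # frame: yv along rack +y
    yv=np.array([np.cos(a),np.sin(a)]);yv*=np.sign(yv[1]);xv=np.array([yv[1],-yv[0]])
    G=np.array([[np.array([cx,cy])/1000+xv*(x/1000)+yv*(y/1000) for y in np.arange(-130,131,1)] for x in np.arange(-40,41,1)])
    R=cv2.Rodrigues(c['rvec'])[0];t=np.ravel(c['tvec'])
    Wp=np.concatenate([G,np.full(G.shape[:2]+(1,),ht)],-1).reshape(-1,3)
    uv=cv2.projectPoints(Wp,c['rvec'],c['tvec'],c['mtx'],None)[0].reshape(81,261,2).astype(np.float32)
    I=cv2.remap(im.astype(np.float32),uv[...,0],uv[...,1],cv2.INTER_CUBIC)
    D=cv2.remap(P[...,2].astype(np.float32),uv[...,0],uv[...,1],cv2.INTER_LINEAR)
    np.save(n+'_rect.npy',I)
    tiles+= [cv2.resize(np.clip(I[::-1,:,::-1]*1.8,0,255),(783,243),interpolation=cv2.INTER_CUBIC)]
    for k,y in((3,-70),(2,0),(1,70)):
        s=slice(130+y-15,130+y+16)
        print(n,'slot',k,'x:-20..20 by 1 green',I[18:63,s,1].mean(1).round(0).astype(int).tolist())
        print('   z',(np.median(D[18:63,s],1)*1000).round(0).astype(int).tolist())
print('frame',cx,cy,np.rad2deg(np.arctan2(yv[1],yv[0])))
cv2.imwrite('pics/rect.png',np.vstack(tiles))
E
```

```text
top (array([   0,    8,   12,  478,  223,   40,   37,   48,   58,   49,  103,
       1117,    6,    0]), array([0.01 , 0.014, 0.018, 0.022, 0.026, 0.03 , 0.034, 0.038, 0.042,
       0.046, 0.05 , 0.054, 0.058, 0.062, 0.066]))
top z 0.05545767628511687
blocks rect [521.9 158.6 206.1  50.6  98.2]
whole rect at bar top [522.8 159.2 228.2  60.5  98.5]
top slot 3 x:-20..20 by 1 green [83, 87, 90, 93, 94, 94, 94, 94, 93, 92, 91, 91, 91, 91, 92, 93, 94, 94, 94, 94, 94, 94, 94, 93, 92, 90, 87, 83, 80, 77, 74, 74, 75, 78, 82, 86, 88, 91, 92, 93, 93, 94, 93, 94, 94]
   z [55, 55, 56, 56, 55, 55, 55, 55, 55, 55, 55, 54, 45, 36, 27, 26, 26, 26, 25, 25, 25, 25, 25, 25, 25, 25, 26, 27, 32, 37, 41, 44, 47, 50, 53, 55, 56, 56, 56, 56, 56, 55, 56, 56, 56]
top slot 2 x:-20..20 by 1 green [90, 92, 93, 94, 94, 94, 94, 93, 93, 92, 91, 91, 90, 90, 91, 92, 92, 93, 93, 92, 91, 89, 86, 82, 79, 76, 74, 75, 77, 80, 84, 87, 90, 91, 92, 93, 94, 94, 94, 94, 94, 94, 94, 94, 95]
   z [56, 56, 56, 55, 55, 55, 56, 56, 56, 56, 56, 55, 51, 42, 31, 26, 26, 26, 26, 26, 26, 26, 26, 29, 33, 38, 42, 45, 48, 51, 54, 55, 56, 
[... 1257 characters left out ...]
2, 42, 42, 43, 46, 51, 57, 65, 73, 80, 85, 87, 88, 88, 88, 88, 89, 89, 88, 85, 81, 73, 64]
   z [56, 56, 56, 56, 56, 56, 56, 56, 56, 56, 56, 55, 55, 54, 53, 52, 50, 49, 47, 46, 45, 43, 42, 40, 39, 37, 36, 35, 34, 39, 45, 51, 55, 56, 56, 56, 56, 56, 56, 56, 56, 56, 56, 56, 55]
scene slot 1 x:-20..20 by 1 green [88, 86, 85, 84, 85, 85, 86, 86, 87, 87, 88, 88, 87, 86, 84, 81, 76, 69, 60, 52, 46, 42, 40, 39, 40, 43, 48, 54, 61, 69, 77, 83, 86, 88, 88, 88, 87, 87, 87, 88, 88, 88, 87, 85, 80]
   z [51, 56, 56, 56, 56, 56, 56, 56, 56, 56, 56, 56, 56, 56, 56, 55, 55, 54, 54, 53, 51, 50, 48, 47, 45, 44, 43, 41, 44, 48, 51, 55, 56, 56, 56, 56, 56, 56, 56, 56, 56, 56, 56, 56, 56]
frame 521.9 158.6 98.2
```

View pics/rect.png

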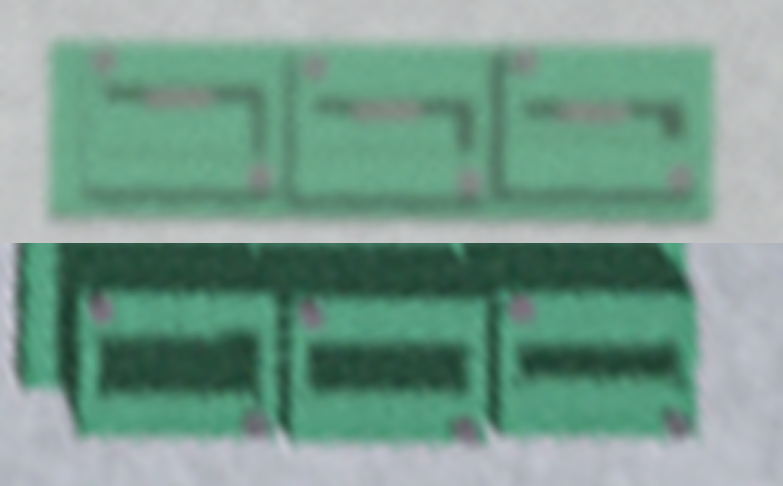

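The rect picture shows the three slots with the narrowest at the right, which is +y in this drawing. Slot centres in the block frame are about +1.0 mm for slot 1 and -1.0 mm for slot 2, and both views agree.

- **Rack:** yaw 8.2°, block top z 55.5 mm, floor about 25.5 mm.
- **Slot 1:** about (513, 228).
- **Slot 2:** about (521, 158.5).
- **Thick plate:** (486, -141), yaw 27.5°. I'll take this one first.

Emit:
{"api": "apply_moves", "payload": {"plan": [0,0,0,-0.15,0,0,0,-0.15,0,0,0,-0.15,0,0,0,-0.15,0,0,0,-0.15,0,0,0,-0.15,0,0,0,-0.15,0,0,0,-0.15,0,0,0,-0.15,0,0,0,-0.15,0,0,0,-0.15,0,0,0,-0.08], "hand": 0, "squeeze": 25}}

```text
time_s: 2.1
ee_pos: [0.1734, -0.5219, 0.2055]
eef_rot: [3.142, -0.0, 2.057]
force: [-0.0, -1.1, -0.5]
grip_width: 0.047
grip_force: 0.0
```

Emit:
{"api": "apply_moves", "payload": {"plan": [15,34,0,0,15,34,0,0,15,34,0,0,15,34,0,0,15,34,0,0,15,34,0,0,15,34,0,0,15,34,0,0,15,34,0,0,15,34,0,0,15,34,0,0,15,34,0,0,14,34,0,0,0,0,0,0]}}

```text
time_s: 3.5
ee_pos: [0.4776, -0.1431, 0.2053]
eef_rot: [3.141, -0.0, 2.054]
force: [-0.8, -1.0, -0.3]
grip_width: 0.0471
grip_force: 0.0
```

```bash
cat > go.py <<'E'
import sys,numpy as np
from station import monitor
def go(x,y,z,yaw):
    o=monitor.get_obs();p=o['ee_pos']*1000;r=o['eef_rot'];ps=r[2];d=np.array([x,y,z])-p
    print('t',round(o['time_s'],2),'p',p.round(1),'rot',r.round(3),'F',o['force'].round(1),'w',round(o['grip_width']*1000,1))
    s=-(yaw-ps);s=(s+np.pi)%(2*np.pi)-np.pi;c=np.cos(yaw),np.sin(yaw)
    print('spin %.3f then dx %.1f dy %.1f dz %.1f'%(s,c[0]*d[0]+c[1]*d[1],c[1]*d[0]-c[0]*d[1],-d[2]))
if __name__=='__main__': go(*map(float,sys.argv[1:]))
E
python3 go.py 486 -141 37 2.05
```

```text
t 3.5 p [ 477.6 -143.1  205.3] rot [ 3.141 -0.     2.054] F [-0.8 -1.  -0.3] w 47.1
spin 0.004 then dx -2.1 dy 8.4 dz 168.3
```

Emit:
{"api": "apply_moves", "payload": {"plan": [-1,4,20,0,-1,4,30,0,0,0,30,0,0,0,30,0,0,0,30,0,0,0,20,0,0,0,8,0,0,0,0,0]}}

```text
time_s: 4.3
ee_pos: [0.4835, -0.144, 0.037]
eef_rot: [-3.141, -0.001, 2.05]
force: [0.7, 0.1, 0.4]
grip_width: 0.047
grip_force: 0.0
```

Emit:
{"api": "apply_moves", "payload": {"plan": [0,0,0,0,0,0,0,0,0,0,0,0,0,0,0,0,0,0,0,0,0,0,0,0,0,0,0,0,0,0,0,0], "hand": -1}}

```text
time_s: 5.1
ee_pos: [0.4841, -0.1439, 0.0378]
eef_rot: [3.141, 0.0, 2.051]
force: [-1.4, 0.7, 5.3]
grip_width: 0.0151
grip_force: 25.0
```

```bash
python3 go.py 520.9 158.5 180 1.717
```

```text
t 5.1 p [ 484.1 -143.9   37.8] rot [3.141 0.    2.051] F [-1.4  0.7  5.3] w 15.1
spin 0.334 then dx 293.8 dy 80.4 dz -142.2
```

Emit:
{"api": "apply_moves", "payload": {"plan": [0,0,-10,0,0,0,-30,0,0,0,-35,0,0,0,-35,0.0,0,0,-20,0.08,0,0,0,0.13,0,0,0,0.12,20,6,0,0,32,8,0,0,32,8,0,0,32,8,0,0,32,8,0,0,32,8,0,0,32,8,0,0,32,8,0,0,32,8,0,0,18,4,0,0,0,0,0,0]}}

```text
time_s: 6.9
ee_pos: [0.5128, 0.1597, 0.1676]
eef_rot: [-3.141, -0.0, 1.723]
force: [-0.7, 0.5, -0.9]
grip_width: 0.0148
grip_force: 25.0
```

```bash
python3 go.py 520.9 158.5 125 1.717; python3 - <<'E' 2>/dev/null
from m import *
c=avg('scene',4);c['image']
uv=cv2.projectPoints(np.array([[.52,.157,.12]]),c['rvec'],c['tvec'],c['mtx'],None)[0].ravel().astype(int);print(uv)
u,v=uv;cr=c['image'][v-60:v+60,u-75:u+75,::-1];cv2.imwrite('pics/s2.png',cv2.resize(np.clip(cr*1.5,0,255),(750,600),interpolation=cv2.INTER_CUBIC))
E
```

```text
t 6.9 p [512.8 159.7 167.6] rot [-3.141 -0.     1.723] F [-0.7  0.5 -0.9] w 14.8
spin 0.006 then dx -2.4 dy 7.8 dz 42.6
[322 168]
```

View pics/s2.png

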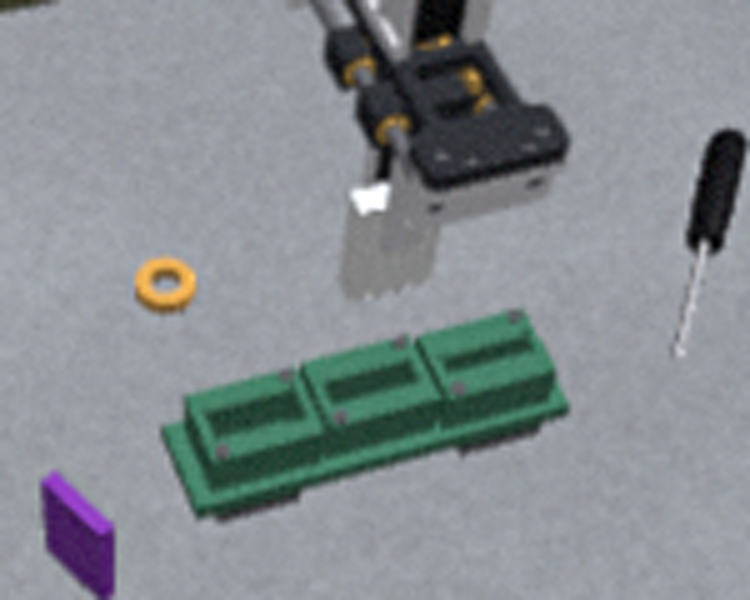

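The crop shows the plate hanging straight, its lower edge from (345,295) to (437,275), above the middle slot at (372,375). I'll measure the plate in the rack frame from the same view.

```bash
cat > pl.py <<'E'
from m import *
from station import monitor
# plate front-face points from scene range, in block frame (x,y mm) centred (521.9,158.6), yaw 8.2deg
def fr(p): 
    a=np.deg2rad(8.2);d=np.asarray(p)[...,:2]*1000-[521.9,158.6];return np.stack([d@[np.cos(a),np.sin(a)],d@[-np.sin(a),np.cos(a)]],-1)
if __name__=='__main__':
    c=load('scenea.npz') if len(sys.argv)<2 else avg('scene',4)
    P=cloud(c);o=monitor.get_obs();t=o['ee_pos'];f=fr(P);ft=fr(t)
    m=(abs(f[...,0]-ft[0])<14)&(abs(f[...,1]-ft[1])<34)&(P[...,2]>t[2]-.034)&(P[...,2]<t[2]-.004)
    q=f[m];print(m.sum(),'tcp in rack',ft.round(1),'face x med',np.median(q[:,0]).round(2))
    zz=P[m][:,2]
    for a,b in((-34,-24),(-24,-14),(-14,-6)):
        s=(zz>t[2]+a/1000)&(zz<t[2]+b/1000);print(s.sum(),'x',np.median(q[s,0]).round(2),'y',q[s,1].min().round(1),q[s,1].max().round(1),'mid',((q[s,1].min()+q[s,1].max())/2).round(2))
    A=np.polyfit(q[:,1],q[:,0],1);print('slope deg',np.rad2deg(np.arctan(A[0])).round(2), 'z min',zz.min().round(4))
E
python3 pl.py
```

```text
139 tcp in rack [-8.9 -0.3] face x med -1.37
45 x -1.44 y -22.8 24.5 mid 0.87
48 x -1.23 y -23.3 23.7 mid 0.21
37 x -1.41 y -23.1 22.5 mid -0.3
slope deg 4.26 z min 0.1338
```

Emit:
{"api": "apply_moves", "payload": {"plan": [-0.5,4,0,0.007,0,3.9,20,0,0,0,25,0,0,0,15,0,0,0,8,0,0,0,2,0,0,0,0,0]}}

```text
time_s: 7.8
ee_pos: [0.5214, 0.1584, 0.0979]
eef_rot: [3.141, -0.0, 1.713]
force: [0.2, 0.6, -1.5]
grip_width: 0.015
grip_force: 25.0
```

```bash
python3 pl.py 1 2>/dev/null; python3 go.py 520.9 158.5 90 1.716
```

```text
116 tcp in rack [-0.5  0.1] face x med 7.32
39 x 7.3 y -23.8 27.8 mid 2.01
38 x 7.44 y -24.0 23.3 mid -0.37
35 x 7.27 y -23.8 22.4 mid -0.73
slope deg 4.46 z min 0.0645
t 8.0 p [521.4 158.6  98.2] rot [ 3.14  -0.     1.714] F [-0.7 -1.1 -1. ] w 15.1
spin -0.002 then dx -0.1 dy -0.5 dz 8.2
```

Emit:
{"api": "apply_moves", "payload": {"plan": [0,-0.6,2,0,0,0,1.5,0,0,0,1.5,0,0,0,1.5,0,0,0,0,0]}}

```text
time_s: 8.5
ee_pos: [0.5203, 0.1585, 0.0907]
eef_rot: [-3.141, 0.0, 1.714]
force: [0.2, 1.4, -2.4]
grip_width: 0.0144
grip_force: 25.0
```

Emit:
{"api": "apply_moves", "payload": {"plan": [0,0,1,0,0,0,1,0,0,0,1,0,0,0,1,0,0,0,0,0]}}

```text
time_s: 9.0
ee_pos: [0.5204, 0.1585, 0.0868]
eef_rot: [-3.141, 0.0, 1.714]
force: [0.4, 0.2, -0.8]
grip_width: 0.0146
grip_force: 25.0
```

Emit:
{"api": "apply_moves", "payload": {"plan": [0,0,1.5,0,0,0,1.5,0,0,0,1.5,0,0,0,1.5,0,0,0,0,0]}}

```text
time_s: 9.5
ee_pos: [0.52, 0.1584, 0.0806]
eef_rot: [-3.14, 0.0, 1.714]
force: [-5.1, -1.0, 0.1]
grip_width: 0.0148
grip_force: 25.0
```

Emit:
{"api": "apply_moves", "payload": {"plan": [0,0,1.5,0,0,0,1.5,0,0,0,1.5,0,0,0,1.5,0,0,0,0,0]}}

```text
time_s: 10.0
ee_pos: [0.5199, 0.1584, 0.0745]
eef_rot: [-3.14, 0.0, 1.714]
force: [-5.2, -0.5, -1.7]
grip_width: 0.0146
grip_force: 25.0
```

Emit:
{"api": "apply_moves", "payload": {"plan": [0,0,1.5,0,0,0,1.5,0,0,0,1.5,0,0,0,1.5,0,0,0,0,0]}}

```text
time_s: 10.5
ee_pos: [0.5199, 0.1584, 0.0684]
eef_rot: [-3.14, 0.0, 1.714]
force: [-4.3, -1.2, -1.8]
grip_width: 0.015
grip_force: 25.0
```

Emit:
{"api": "apply_moves", "payload": {"plan": [0,0,1,0,0,0,1,0,0,0,1,0,0,0,0,0]}}

```text
time_s: 10.9
ee_pos: [0.5199, 0.1584, 0.0655]
eef_rot: [-3.14, 0.0, 1.714]
force: [-5.4, -1.6, -1.2]
grip_width: 0.015
grip_force: 25.0
```

Emit:
{"api": "apply_moves", "payload": {"plan": [0,0,1,0,0,0,0.5,0,0,0,0.5,0,0,0,0,0]}}

```text
time_s: 11.3
ee_pos: [0.5199, 0.1584, 0.0636]
eef_rot: [-3.14, 0.0, 1.714]
force: [-5.4, -1.7, -0.8]
grip_width: 0.0147
grip_force: 25.0
```

```bash
python3 - <<'E'
from station import monitor
o=monitor.get_obs();print(o['ee_pos'],o['force'],o['moment'],o['grip_width'])
E
```

```text
[0.51991962 0.15840176 0.06358819] [-5.40368792 -1.6659209  -0.76594479] [-0.24959242  1.18704661  0.04157907] 0.014699086558757377
```

Emit:
{"api": "apply_moves", "payload": {"plan": [0,0,0.5,0,0,0,0.5,0,0,0,0,0]}}

```text
time_s: 11.6
ee_pos: [0.52, 0.1584, 0.0632]
eef_rot: [-3.14, 0.0, 1.714]
force: [-8.7, -2.2, 7.7]
grip_width: 0.0148
grip_force: 25.0
```

Emit:
{"api": "apply_moves", "payload": {"plan": [0,0,0.5,0,0,0,0,0]}}

```text
time_s: 11.8
ee_pos: [0.52, 0.1584, 0.0632]
eef_rot: [-3.141, 0.0, 1.714]
force: [-11.9, -3.1, 13.0]
grip_width: 0.015
grip_force: 25.0
```

Emit:
{"api": "apply_moves", "payload": {"plan": [0,0,0.5,0,0,0,0,0,0,0,0,0]}}

```text
time_s: 12.1
ee_pos: [0.5201, 0.1584, 0.0632]
eef_rot: [-3.141, 0.0, 1.714]
force: [-13.3, -3.6, 18.9]
grip_width: 0.0148
grip_force: 25.0
```

Emit:
{"api": "apply_moves", "payload": {"plan": [0,0,0,0,0,0,0,0,0,0,0,0,0,0,0,0,0,0,0,0,0,0,0,0], "hand": -0.2}}

```text
time_s: 12.7
ee_pos: [0.5205, 0.1585, 0.0619]
eef_rot: [3.142, -0.0, 1.714]
force: [-0.5, -0.2, -0.3]
grip_width: 0.0376
grip_force: 0.0
```

Emit:
{"api": "apply_moves", "payload": {"plan": [0,0,-20,0,0,0,-40,0,0,0,-40,0,0,0,-30,0,0,0,0,0]}}

```text
time_s: 13.2
ee_pos: [0.5219, 0.1589, 0.1962]
eef_rot: [3.135, -0.001, 1.714]
force: [0.5, -0.7, 0.2]
grip_width: 0.0379
grip_force: 0.0
```

```bash
cat > chk.py <<'E'
from m import *
from pl import fr
y0=float(sys.argv[1])
c=avg('scene',4);P=cloud(c);f=fr(P)
m=(abs(f[...,0])<14)&(abs(f[...,1]-y0)<30)&(P[...,2]>.062)&(P[...,2]<.115)
q=f[m];z=P[m][:,2];h=np.median(z[z>.088]) if (z>.088).any() else 0
s=z>h-.003;print('top z',h.round(4),'n',s.sum(),'x',q[s,0].min().round(1),q[s,0].max().round(1),'y',q[s,1].min().round(1),q[s,1].max().round(1),'face x',np.median(q[z<h-.008,0]).round(2))
E
python3 chk.py 0 2>/dev/null; python3 go.py 653.5 -132 150 1.594
```

```text
top z 0.0956 n 87 x -8.9 6.8 y -23.8 24.5 face x 5.32
t 13.4 p [519.9 158.4 190.6] rot [-3.14   0.     1.714] F [ 1.4 -0.3  0.5] w 37.3
spin 0.120 then dx -293.4 dy 126.8 dz 40.6
```

Plate 1's top is at 95.6 mm, which is the floor plus 70, so it is home. Now the thin plate.

Emit:
{"api": "apply_moves", "payload": {"plan": [0,0,0,0.06,0,0,0,0.06,-25,10,0,0,-32,14,0,0,-32,14,0,0,-32,14,0,0,-32,14,0,0,-32,14,0,0,-32,14,0,0,-32,14,0,0,-28,12,0,0,-17.5,7,0,0,0,0,0,0,0,0,0,0]}}

```text
time_s: 14.8
ee_pos: [0.6537, -0.1327, 0.1905]
eef_rot: [-3.14, -0.001, 1.593]
force: [0.4, 0.6, -0.1]
grip_width: 0.0377
grip_force: 0.0
```

```bash
python3 go.py 653.5 -133 37 1.594
```

```text
t 14.8 p [ 653.7 -132.7  190.5] rot [-3.140e+00 -1.000e-03  1.593e+00] F [ 0.4  0.6 -0.1] w 37.7
spin -0.001 then dx -0.3 dy -0.2 dz 153.5
```

Emit:
{"api": "apply_moves", "payload": {"plan": [0,0,20,0,0,0,30,0,0,0,30,0,0,0,30,0,0,0,25,0,0,0,13,0,0,0,4.5,0,0,0,0,0,0,0,0,0]}}

```text
time_s: 15.7
ee_pos: [0.6548, -0.1329, 0.0409]
eef_rot: [3.14, 0.001, 1.594]
force: [0.5, 0.7, -0.7]
grip_width: 0.0377
grip_force: 0.0
```

Emit:
{"api": "apply_moves", "payload": {"plan": [0,0,0,0,0,0,0,0,0,0,0,0,0,0,0,0,0,0,0,0,0,0,0,0,0,0,0,0,0,0,0,0], "hand": -1}}

```text
time_s: 16.5
ee_pos: [0.6543, -0.133, 0.0396]
eef_rot: [3.141, 0.0, 1.594]
force: [-0.3, -0.0, 2.9]
grip_width: 0.01
grip_force: 25.0
```

```bash
python3 go.py 512.9 228 200 1.716
```

```text
t 16.5 p [ 654.3 -133.    39.6] rot [3.141 0.    1.594] F [-0.3 -0.   2.9] w 10.0
spin -0.122 then dx 377.7 dy -87.6 dz -160.4
```

Emit:
{"api": "apply_moves", "payload": {"plan": [0,0,-10,0,0,0,-30,0,0,0,-40,0,0,0,-40,0,0,0,-30,-0.06,0,0,-10,-0.062,20,-5,0,0,34,-8,0,0,34,-8,0,0,34,-8,0,0,34,-8,0,0,34,-8,0,0,34,-8,0,0,34,-8,0,0,34,-8,0,0,34,-8,0,0,34,-8,0,0,18,-2.5,0,0,0,0,0,0]}}

```text
time_s: 18.4
ee_pos: [0.5122, 0.2302, 0.1999]
eef_rot: [3.141, -0.0, 1.719]
force: [0.1, -0.7, -1.7]
grip_width: 0.01
grip_force: 25.0
```

```bash
python3 pl.py 1 2>/dev/null; python3 go.py 512.9 228 101 1.716; python3 chk.py 0 2>/dev/null
```

```text
144 tcp in rack [ 1.3 69.4] face x med 6.22
48 x 6.26 y 44.6 91.5 mid 68.08
47 x 6.13 y 44.2 91.4 mid 67.79
41 x 6.22 y 44.8 92.5 mid 68.62
slope deg 2.56 z min 0.1657
t 18.6 p [513.3 227.5 199.6] rot [3.142 0.    1.715] F [ 0.4 -0.8 -1.7] w 10.1
spin -0.001 then dx 0.5 dy -0.3 dz 98.6
top z 0.0957 n 86 x -8.8 6.3 y -24.0 24.4 face x 5.36
```

Emit:
{"api": "apply_moves", "payload": {"plan": [1.5,-0.8,10,0,0,0,30,0,0,0,30,0,0,0,20,0,0,0,8,0,0,0,3,0,0,0,0,0,0,0,0,0]}}

```text
time_s: 19.6
ee_pos: [0.5124, 0.2299, 0.0994]
eef_rot: [3.14, -0.0, 1.716]
force: [-0.4, -0.2, -0.9]
grip_width: 0.0096
grip_force: 25.0
```

```bash
python3 pl.py 1 2>/dev/null; python3 go.py 512.2 228.9 94 1.716
```

```text
113 tcp in rack [ 0.6 71.9] face x med 5.88
42 x 5.94 y 46.4 92.2 mid 69.31
39 x 5.88 y 46.1 93.2 mid 69.64
28 x 5.8 y 46.2 91.7 mid 68.93
slope deg 3.1 z min 0.0651
t 19.8 p [512.2 229.8  99.1] rot [ 3.141 -0.     1.716] F [-0.1 -0.2 -1.4] w 9.8
spin -0.000 then dx -0.9 dy -0.2 dz 5.1
```

Emit:
{"api": "apply_moves", "payload": {"plan": [0,-0.1,2,0,0,0,1.5,0,0,0,1,0,0,0,1,0,0,0,0,0]}}

```text
time_s: 20.3
ee_pos: [0.5118, 0.2297, 0.0928]
eef_rot: [-3.141, 0.0, 1.716]
force: [-0.0, -1.0, -0.8]
grip_width: 0.0098
grip_force: 25.0
```

Emit:
{"api": "apply_moves", "payload": {"plan": [0,0,1,0,0,0,1,0,0,0,0,0]}}

```text
time_s: 20.6
ee_pos: [0.5118, 0.2297, 0.0908]
eef_rot: [-3.141, 0.0, 1.716]
force: [1.0, 0.1, -0.4]
grip_width: 0.0101
grip_force: 25.0
```

Emit:
{"api": "apply_moves", "payload": {"plan": [0,0,1.5,0,0,0,1.5,0,0,0,1.5,0,0,0,0,0]}}

```text
time_s: 21.0
ee_pos: [0.5117, 0.2297, 0.0862]
eef_rot: [-3.141, 0.0, 1.716]
force: [-0.5, -0.0, -1.8]
grip_width: 0.0096
grip_force: 25.0
```

Emit:
{"api": "apply_moves", "payload": {"plan": [0,0,1.5,0,0,0,1.5,0,0,0,1.5,0,0,0,0,0]}}

```text
time_s: 21.4
ee_pos: [0.5115, 0.2297, 0.0817]
eef_rot: [-3.141, 0.0, 1.716]
force: [-4.7, -0.4, 1.3]
grip_width: 0.0098
grip_force: 25.0
```

Emit:
{"api": "apply_moves", "payload": {"plan": [0,0,1.5,0,0,0,1.5,0,0,0,1.5,0,0,0,0,0]}}

```text
time_s: 21.8
ee_pos: [0.5115, 0.2297, 0.077]
eef_rot: [-3.141, 0.0, 1.716]
force: [-3.8, -0.4, -1.9]
grip_width: 0.0103
grip_force: 25.0
```

Going well; the floor should come at about TCP z 65.

Emit:
{"api": "apply_moves", "payload": {"plan": [0,0,1.5,0,0,0,1.5,0,0,0,1.5,0,0,0,1.5,0,0,0,0,0]}}

```text
time_s: 22.3
ee_pos: [0.5115, 0.2296, 0.071]
eef_rot: [-3.141, 0.0, 1.716]
force: [-4.5, -0.2, -1.2]
grip_width: 0.0099
grip_force: 25.0
```

Emit:
{"api": "apply_moves", "payload": {"plan": [0,0,1.5,0,0,0,1.5,0,0,0,1,0,0,0,0,0]}}

```text
time_s: 22.7
ee_pos: [0.5115, 0.2296, 0.0671]
eef_rot: [-3.141, 0.0, 1.716]
force: [-5.7, -0.7, 0.2]
grip_width: 0.0097
grip_force: 25.0
```

Emit:
{"api": "apply_moves", "payload": {"plan": [0,0,0.5,0,0,0,0.5,0,0,0,0.5,0,0,0,0,0]}}

```text
time_s: 23.1
ee_pos: [0.5116, 0.2296, 0.0657]
eef_rot: [-3.141, 0.0, 1.716]
force: [-5.6, -1.0, -0.1]
grip_width: 0.0099
grip_force: 25.0
```

Emit:
{"api": "apply_moves", "payload": {"plan": [0,0,0.5,0,0,0,0.5,0,0,0,0,0]}}

```text
time_s: 23.4
ee_pos: [0.5116, 0.2296, 0.065]
eef_rot: [-3.141, 0.0, 1.716]
force: [-6.9, -1.7, 4.1]
grip_width: 0.0099
grip_force: 25.0
```

Emit:
{"api": "apply_moves", "payload": {"plan": [0,0,0.5,0,0,0,0,0]}}

```text
time_s: 23.6
ee_pos: [0.5117, 0.2296, 0.0649]
eef_rot: [-3.141, 0.0, 1.716]
force: [-8.8, -3.0, 9.4]
grip_width: 0.0101
grip_force: 25.0
```

Emit:
{"api": "apply_moves", "payload": {"plan": [0,0,0.5,0,0,0,0.4,0,0,0,0,0]}}

```text
time_s: 23.9
ee_pos: [0.5119, 0.2297, 0.0649]
eef_rot: [3.141, 0.0, 1.716]
force: [-12.3, -4.6, 18.8]
grip_width: 0.0099
grip_force: 25.1
```

Emit:
{"api": "apply_moves", "payload": {"plan": [0,0,0,0,0,0,0,0,0,0,0,0,0,0,0,0,0,0,0,0,0,0,0,0], "hand": -0.2}}

```text
time_s: 24.5
ee_pos: [0.5119, 0.2297, 0.0635]
eef_rot: [3.142, 0.0, 1.716]
force: [0.6, -0.0, -0.3]
grip_width: 0.0377
grip_force: 0.0
```

Emit:
{"api": "apply_moves", "payload": {"plan": [0,0,-20,0,0,0,-40,0,0,0,-40,0,0,0,-40,0,0,0,0,0,0,0,0,0]}}

```text
time_s: 25.1
ee_pos: [0.512, 0.2298, 0.2039]
eef_rot: [3.14, -0.0, 1.716]
force: [1.3, 0.8, -0.3]
grip_width: 0.0374
grip_force: 0.0
```

```bash
python3 chk.py 0 2>/dev/null; python3 chk.py 70 2>/dev/null; python3 - <<'E'
from h import *
c=load('scenea.npz')['image'][:,:,::-1]
cv2.imwrite('pics/end.png',cv2.resize(np.clip(c[80:280,80:410]*1.4,0,255),(792,480),interpolation=cv2.INTER_CUBIC))
E
```

```text
top z 0.0956 n 93 x -9.9 7.1 y -24.0 23.9 face x 5.29
top z 0.0955 n 59 x -4.9 5.6 y 46.1 93.5 face x 4.77[ WARN:0@0.029] global loadsave.cpp:1063 imwrite_ Unsupported depth image for selected encoder is fallbacked to CV_8U.
```

View pics/end.png

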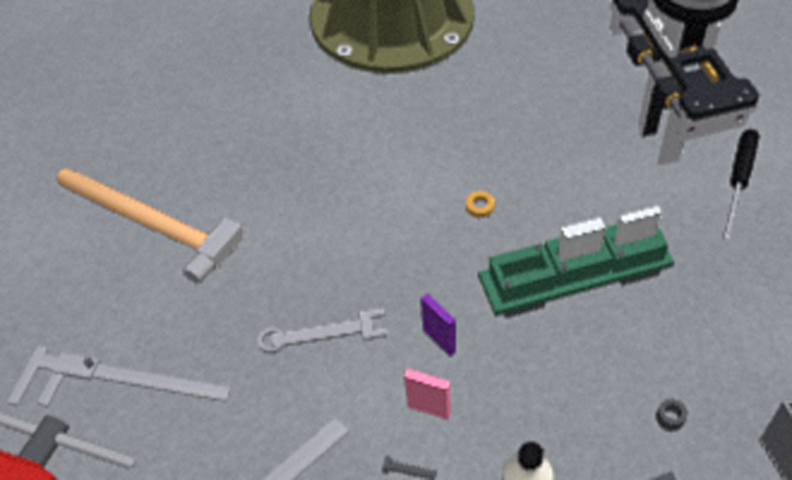

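The final view shows both plates upright at (583,240) and (638,227), tops level at 95.5 mm, so both are home. The other things are undisturbed and the gripper is clear.

```bash
python3 -c "
from station import ctrl;print(ctrl.hand_in())"
```

```text
the job is handed in; nothing more can be done
None
```

The 10 mm plate is in the narrowest slot and the 15 mm plate is in the middle slot, both on the slot floor and released; the job was handed in at about 25.5 s, with no more than about 19 N of downward push at the end-of-move readings.

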